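# Seat a pump cover on the bench gauge and hold it down for the reading

### The job

Take the aluminium pump cover out of the steel tray, bring it over the bench gauge and feel it sideways until its two blind bores drop onto the gauge's two pins, then press it fully home, flat on the steel datum plate against the sprung plunger. Do not ram it, and leave the other things on the bench alone. Finish while still holding the cover pressed down in the gripper, so that the dial can be read.

Things in the scene. Friction and masses are not known exactly. Their poses are not given: they have to be found in the camera images.
- cover: Loose gear-pump end cover, bare aluminium, 0.38 to 0.58 kg, lying in the tray bores down. Flange 104 (x) by 72 (y) by 20 mm high, boss on top. Origin: centre of the underside, z up. In the underside, out of sight: two round blind bores, 18 mm diameter, 16 mm deep, centres 21 mm either side of the origin along x. Same after half a turn; fits the gauge either way round.
- boss_top (a point): Top centre of the cover's boss, 46 mm above the cover's underside. The boss is the place to grip: an oblong with round ends, 72 mm long (along the cover's x), 36 mm wide between its two flat sides (facing +y and -y, flats 36 mm long), 26 mm high above the flange.
- tray: Fixed pressed-steel tray, 220 (x) by 190 (y) by 24 mm high, walls and floor 4 mm thick, in which the cover lies. Origin: centre of the underside.
- gauge: Fixed bench gauge: grey cast base 225 by 112 mm, carrying a steel datum plate 112 (x) by 80 (y) mm with two pins 42 mm apart along x. Origin: on the bench under the datum plate's centre, z up. A round dial, 58 mm wide, stands past the plate's +x end, centre 103 mm from the origin, top 76 mm above the bench; its hand turns as the plunger goes down.
- datum (a point): Centre of the datum plate's top face, 36 mm above the bench, midway between the pins; axes as the gauge's. The cover's origin ends here, its x along the gauge's x, either way round.
- pin_round (a point): Centre of the top of the round locating pin, 15 mm above the datum plate: 16 mm in diameter (1 mm play all round in the bore), tapered over its top 3.5 mm to 11 mm; 21 mm from the datum centre along -x of the gauge.
- pin_flat (a point): Centre of the top of the relieved pin, 15 mm above the datum plate: 7 mm along x by 14 mm along y, its top 3 mm stepped in to 5 by 10 mm; 21 mm from the datum centre along +x of the gauge.
- plunger (a joint): Travel in m of the sprung plunger, a 10 mm steel stud standing 6 mm out of the datum plate midway between the pins: 0 = up, 0.006 = flush with the plate (cover fully home). The spring pushes up with 8 N at the top and 11.7 N at the bottom, more than the cover's weight, so a cover left alone rides 6 mm above the plate.
- plunger_tip (a point): Centre of the top of the plunger.
- master: Setting ring, plain steel, lying loose on the bench, 64 mm across, 36 mm hole, 22 mm high; leave alone. Origin: centre of the underside.
- oiler: White plastic oil bottle with a black cap, 56 mm across, 150 mm tall, standing loose on the bench; leave alone. Origin: centre of the underside.
- mandrel: Honing mandrel lying loose on the bench: dark steel block 60 by 24 by 24 mm with a 12 mm rod that reaches to 130 mm from the origin along +x; leave alone. Origin: under the block's centre.
Not all that is in view belongs to the job. Leave any green or turquoise look-alike of the cover alone.

How it is judged:
By the outcome, as a careful person would: the job done as asked, in the order asked, and still so for the second after the job is handed in, while the arm keeps its last pose, push and grip.
It also fails if it takes over 38 s, if anything falls off the work surface, if the arm or the gripper's body presses on something with over 40 N, if the wrist force passes 120 N, or if a joint passes its speed limit or range.

### The arm

A 6-joint arm with a two-finger parallel gripper is mounted at the origin on the work surface. World frame = base frame: x ahead of the robot, y to its left, z up, the work surface at z = 0. Lengths are in m, angles in rad, forces in N, time in s.
With the tool pointing down it reaches from about 0.35 to 0.775 m from the base axis. Payload 7.3 kg.
Tool frame: the origin (TCP) lies between the finger pads; the fingertips stand robot.tcp_to_tips ahead of it and the grasp point (between the pads) lies 2 mm behind it (robot.tcp_to_tips is the distance from the TCP to the fingertips, in m); y points along the fingers, x is the direction in which the jaws open and shut, and the axes are right-handed (so a half turn about y gives the same grasp; the last joint's range is limited). The gripper opens to 92 mm and grips with 3 to 60 N. Pads are 19 mm wide; open, the fingers measure 130 mm over their backs; the gripper's body (75 mm by 190 mm) begins 47 mm behind the grasp point.
Start: joints at [-1.401, 0.342, 1.524, -0, 1.275, -0.146], TCP at [0.163, -0.499, 0.244] pointing down, gripper open.
Joint ranges: [-2.53, 2.53], [-0.77, 2.02], [0.04, 2.7], [-1, 4.14], [0.28, 2.66], [-3.11, 3.11]. Speed limits (rad/s): [2.57, 2.57, 3.14, 3.14, 3.14, 3.14].

### API

Orientations are given as [roll, pitch, yaw] about the fixed x, y, z axes, in that order (R = Rz(yaw) Ry(pitch) Rx(roll)).
In Python, from cell import status, read_camera, get_calibration, robot gives the robot as it stands.
- The arm moves only by the shell command python3 -m creep 'ROWS' [FORCE]. ROWS is JSON, a list of rows, each an object of numbers: "dx", "dy", "dz": the shift along the tool's x, y, z in m; "rx", "ry", "rz": the turn, a rotation vector about the tool's x, y, z in rad; "gripper": the opening, from 0 (shut) to 1 (fully open). A call has 1 to 20 rows; each row is the pose to reach, as a shift and turn from the pose commanded when the call began, along the tool's axes at that moment; what a row does not reach only later rows make up. A row lasts 1/8 s, in which the tool goes at most 62.5 mm and 10.7 degrees, less where a joint would pass 70% of its speed; a pose out of reach is approached as far as the arm can. A call with a gripper value outside its range is refused whole. The fingers move at their own pace and stop on an object; FORCE is the grip in N (left out, the last holds). Time passes only in rows, so rows that repeat a pose let the fingers close. It gives the time, the measured TCP pose, the force and the opening at its end, in the units of the state.
- status.observe(): the state, without advancing time (a new reading comes with each control period).
- read_camera(name): name is "scene" or "top" or "wrist"; returns (picture, depth): 480x640x3 uint8, red, green, blue; 480x640 float32, m along the optical axis (not along the pixel's ray), 0 where there is no reading.
- get_calibration(name): a dict with "fx", "fy", "cx", "cy" (pixels), "D" ([k1, k2, p1, p2, k3] as OpenCV has them; the pictures are not rectified), "xyz" and "rotation" of the camera in the world; the wrist camera has in their place "mount" (4x4, takes a point from camera to tool coordinates, whose origin is the TCP and whose axes are the tool frame's). Camera axes: x right, y down, z forward; pixel columns grow to the right and rows downward; lengths in m; the calibration is good to about 2 mm. A picture is of the moment at which its call begins: read the wrist's pose just before it. get_calibration takes no time and is no camera call.
- robot.hand_in(): hands the job in, once; it reports no verdict.
The state is a dict: "time": time; "qpos": joint angles; "qvel": joint speeds; "joint_efforts": joint torques, N m; "tool_pos": TCP position; "tool_rot": TCP orientation; "contact_force": force on the tool from outside, world axes, zero at the start; "torque": the same for the moment, N m; "opening": finger opening in m.
Only numpy, scipy, OpenCV 4.12 (cv2) and the standard library are available. Lean on these libraries where they do the work, as an engineer would, in place of code of your own. Each camera call takes 0.05 s, during which the arm holds its last target.

## Working session

There is one attempt and no reset: what is moved stays moved. The work goes in short steps, Python scripts to look and compute and a shell command to move; the robot and the scene stay as the last step left them, time stands still between calls to the robot, and variables do not carry over. Pictures are saved under pics/ and viewed, and the job is handed in when it is done.

```bash
ls; mkdir -p pics; python3 - <<'E'
from cell import status, read_camera, get_calibration, robot
import cv2, numpy as np
s=status.observe(); print({k:np.round(v,4).tolist() for k,v in s.items()}); print(robot.tcp_to_tips)
for n in ("scene","top","wrist"):
    p,d=read_camera(n); cv2.imwrite(f"pics/{n}0.png",p[:,:,::-1]); np.save(f"pics/{n}0.npy",d); print(n,get_calibration(n))
E
```

```text
pics
{'time': 0.0, 'qpos': [-1.401, 0.3427, 1.525, 0.0, 1.2754, -0.146], 'qvel': [-0.0007, 0.0001, -0.001, -0.0006, -0.0017, -0.001], 'joint_efforts': [-0.0023, -43.1238, -24.4221, 0.0716, 0.0561, -0.0001], 'tool_pos': [0.163, -0.4986, 0.243], 'tool_rot': [-1.5706, 0.0015, -1.255], 'contact_force': [0.3933, 0.3441, -0.075], 'torque': [-0.0226, -0.0153, 0.0114], 'opening': 0.092}
0.017
scene {'fx': 541.1919389047973, 'fy': 541.1919389047973, 'cx': 323.01826888250395, 'cy': 237.20969471308754, 'D': array([-0.08799674,  0.        ,  0.        ,  0.        ,  0.        ]), 'xyz': array([ 1.24491997, -0.2221474 ,  0.65587195]), 'rotation': array([-2.23759284,  0.00533927,  1.15065558])}
top {'fx': 460.7713515195191, 'fy': 460.7713515195191, 'cx': 325.4747420283094, 'cy': 237.19892282170883, 'D': array([-0.10795875,  0.        ,  0.        ,  0.        ,  0.        ]), 'xyz': array([0.48129254, 0.08385916, 0.90611326]), 'rotation': array([-3.07627165e+00,  3.02859901e-03, -1.58978083e+00])}
wrist {'fx': 334.83879063891857, 'fy': 334.83879063891857, 'cx': 322.864028344357, 'cy': 241.36780844680456, 'D': array([-0.06330819,  0.        ,  0.        ,  0.        ,  0.        ]), 'mount': array([[ 9.99999577e-01, -8.71634434e-04,  2.92386222e-04,
         1.85042741e-04],
       [-5.22812983e-04, -2.77539774e-01,  9.60714006e-01,
        -1.41141779e-01],
       [-7.56242603e-04, -9.60713752e-01, -2.77540112e-01,
         7.44486126e-02],
       [ 0.00000000e+00,  0.00000000e+00,  0.00000000e+00,
         1.00000000e+00]])}
```

View pictures.

View pics/scene0.png

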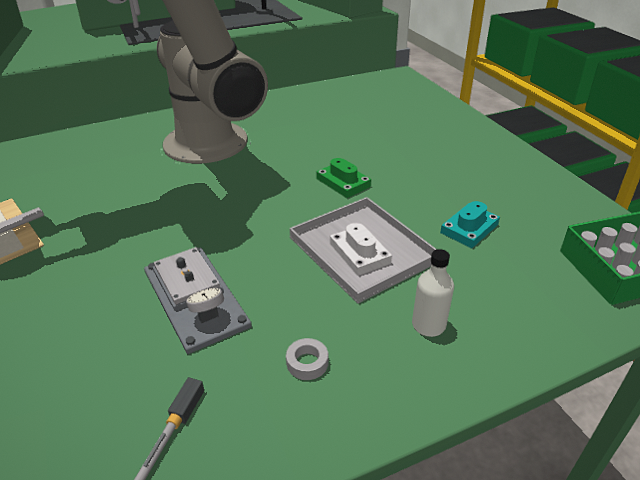

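View pics/top0.png

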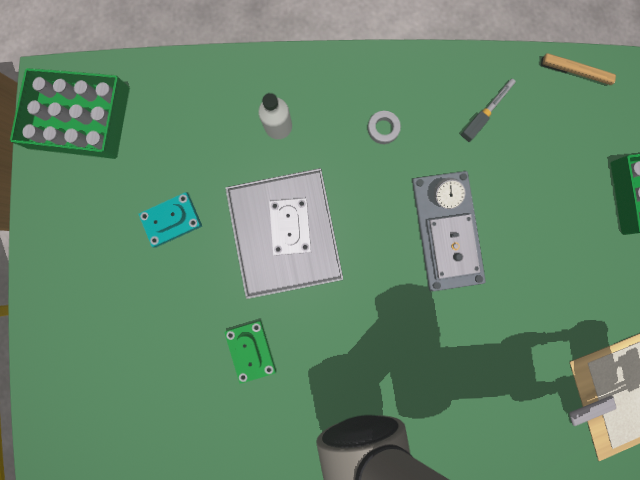

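View pics/wrist0.png

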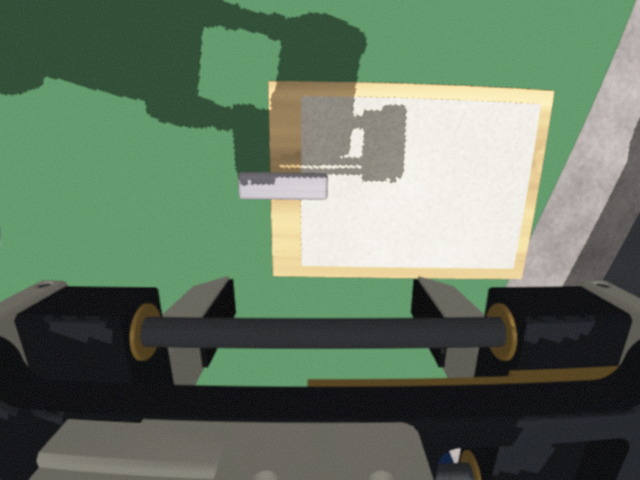

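```bash
cat > h.py <<'E'
import numpy as np, cv2
from scipy.spatial.transform import Rotation as R
from cell import get_calibration
def cam(n,pose=None):
    c=get_calibration(n); K=np.array([[c['fx'],0,c['cx']],[0,c['fy'],c['cy']],[0,0,1]])
    if 'mount' in c:
        p,r=pose; T=np.eye(4); T[:3,:3]=R.from_euler('xyz',r).as_matrix(); T[:3,3]=p; T=T@c['mount']; return K,c['D'],T[:3,:3],T[:3,3]
    return K,c['D'],R.from_euler('xyz',c['rotation']).as_matrix(),np.array(c['xyz'])
def ray(n,uv,pose=None):
    K,D,Rm,t=cam(n,pose); q=cv2.undistortPoints(np.array(uv,float).reshape(-1,1,2),K,D)[:,0]
    return np.c_[q,np.ones(len(q))]@Rm.T,t
def plane(n,uv,z,pose=None):
    d,t=ray(n,uv,pose); s=(z-t[2])/d[:,2]; return t+d*s[:,None]
def proj(n,X,pose=None):
    K,D,Rm,t=cam(n,pose); Y=(np.array(X,float).reshape(-1,3)-t)@Rm
    return cv2.projectPoints(Y.reshape(-1,1,3),np.zeros(3),np.zeros(3),K,D)[0][:,0]
E
python3 - <<'E'
import cv2
from h import *
p=cv2.imread('pics/top0.png')
a=cv2.resize(p[180:280,240:340],(400,400),interpolation=cv2.INTER_CUBIC)
b=cv2.resize(p[200:300,405:505],(400,400),interpolation=cv2.INTER_CUBIC)
cv2.imwrite('pics/z0.png',cv2.hconcat([a,b]))
print(plane('top',[[290,226],[455,246],[450,195]],0.036))
E
```

```text
[[ 0.56082965  0.15230073  0.036     ]
 [ 0.51671797 -0.16097393  0.036     ]
 [ 0.61482599 -0.15511509  0.036     ]]
```

View pics/z0.png

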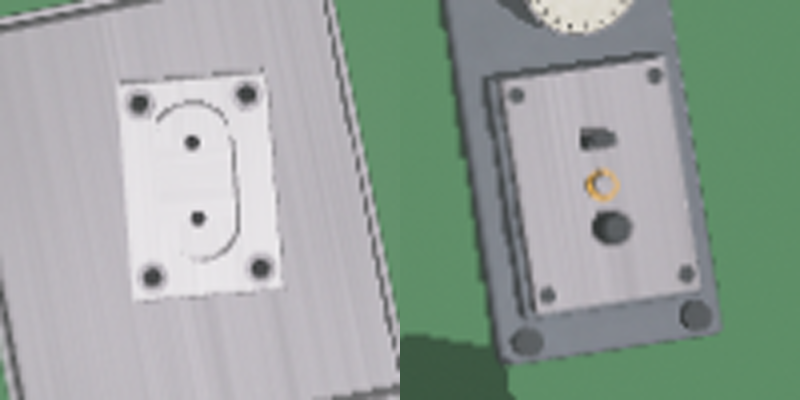

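```bash
python3 - <<'E'
import cv2
from h import *
p=cv2.imread('pics/top0.png')
g=cv2.cvtColor(p,cv2.COLOR_BGR2GRAY).astype(float)
def cen(u,v,r=4,z=0,bg=None):
    w=g[round(v)-r:round(v)+r+1,round(u)-r:round(u)+r+1]; W=np.clip(np.percentile(w,70)-25-w,0,None)
    Y,X=np.mgrid[-r:r+1,-r:r+1]; return [round(u)+(W*X).sum()/W.sum(),round(v)+(W*Y).sum()/W.sum()]
f=lambda L,ox,oy:[cen((x+.5)/4-.5+ox,(y+.5)/4-.5+oy) for x,y in L]
c=f([(139,103),(246,94),(152,276),(260,268)],240,180)
b=f([(192,142),(198,218)],240,180)
s=f([(117,95),(255,76),(148,295),(286,273)],405,200)
for n,L,z in(('flange',c,.024),('boss',b,.050),('plate',s,.036)):
    P=plane('top',L,z)[:,:2]; m=P.mean(0)
    if len(P)==4: d=(P[0]+P[1]-P[2]-P[3]); e=P[0]+P[2]-P[1]-P[3]; print(np.degrees(np.arctan2(e[1],e[0])),'y')
    else: d=P[0]-P[1]
    print(n,np.round(L,1).tolist(),P.round(4).tolist(),m.round(4),'x yaw',np.degrees(np.arctan2(d[1],d[0])))
E
```

```text
93.81910207260027 y
flange [[274.4, 205.5], [301.2, 203.1], [277.7, 248.8], [304.7, 246.6]] [[0.6022, 0.1829], [0.6059, 0.131], [0.5184, 0.1775], [0.5217, 0.1256]] [0.5621 0.1542] x yaw 3.7000663538217804
boss [[287.6, 215.2], [289.0, 234.2]] [[0.58, 0.1555], [0.5443, 0.1532]] [0.5621 0.1543] x yaw 3.6407102453978806
96.95406763754453 y
plate [[432.1, 222.8], [468.9, 218.1], [440.2, 273.9], [477.2, 267.9]] [[0.5618, -0.1184], [0.5696, -0.1901], [0.4644, -0.1308], [0.4741, -0.2026]] [ 0.5175 -0.1605] x yaw 7.34779534185483
```

```bash
python3 -m creep '[{"dx":-0.25,"dz":0.29,"ry":0.12,"gripper":1},{"dx":-0.25,"dz":0.29,"ry":0.12},{"dx":-0.25,"dz":0.29,"ry":0.12},{"dx":-0.25,"dz":0.29,"ry":0.12},{"dx":-0.25,"dz":0.29,"ry":0.12},{"dx":-0.25,"dz":0.29,"ry":0.12},{"dx":-0.497,"dz":0.5825,"ry":0.251},{"dx":-0.497,"dz":0.5825,"ry":0.251},{"dx":-0.497,"dz":0.5825,"ry":0.251},{"dx":-0.497,"dz":0.5825,"ry":0.251},{"dx":-0.497,"dz":0.5825,"ry":0.251},{"dx":-0.497,"dz":0.5825,"dy":0.09,"ry":0.251},{"dx":-0.497,"dz":0.5825,"dy":0.09,"ry":0.251},{"dx":-0.497,"dz":0.5825,"dy":0.09,"ry":0.251},{"dx":-0.497,"dz":0.5825,"dy":0.09,"ry":0.251},{"dx":-0.497,"dz":0.5825,"dy":0.09,"ry":0.251}]'
python3 - <<'E'
from cell import status, read_camera
import cv2,numpy as np
s=status.observe(); print({k:np.round(s[k],4).tolist() for k in ('time','qpos','tool_pos','tool_rot','contact_force')})
p,d=read_camera('wrist'); cv2.imwrite('pics/w1.png',p[:,:,::-1])
E
```

```text
{'time': 0.15, 'qpos': [-1.401, 0.3426, 1.5248, -0.0, 1.2754, -0.146], 'tool_pos': [0.163, -0.4988, 0.2432], 'tool_rot': [-1.5707, 0.0011, -1.255], 'contact_force': [-0.6726, 0.6109, -0.1904]}invalid input at $[0]: expected keys dx, dy, dz, rx, ry, rz, gripper
```

View pics/w1.png

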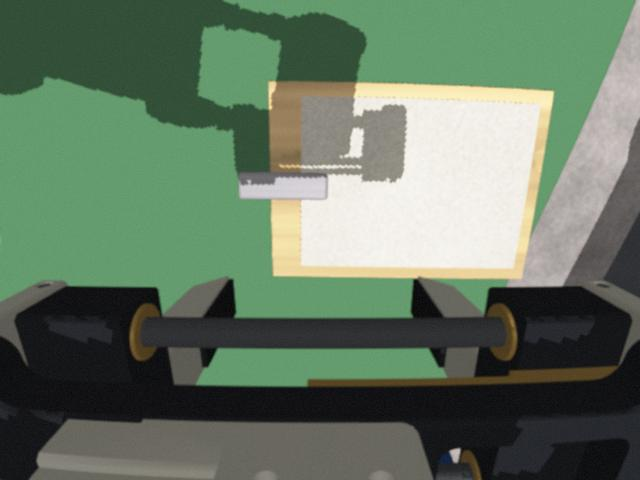

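The call was refused because every row must carry all seven keys, so the picture is unchanged. I'll retype it.

```bash
python3 -m creep '[{"dx":-0.25,"dy":0,"dz":0.29,"rx":0,"ry":0.12,"rz":0,"gripper":1},{"dx":-0.25,"dy":0,"dz":0.29,"rx":0,"ry":0.12,"rz":0,"gripper":1},{"dx":-0.25,"dy":0,"dz":0.29,"rx":0,"ry":0.12,"rz":0,"gripper":1},{"dx":-0.25,"dy":0,"dz":0.29,"rx":0,"ry":0.12,"rz":0,"gripper":1},{"dx":-0.25,"dy":0,"dz":0.29,"rx":0,"ry":0.12,"rz":0,"gripper":1},{"dx":-0.497,"dy":0,"dz":0.5825,"rx":0,"ry":0.251,"rz":0,"gripper":1},{"dx":-0.497,"dy":0,"dz":0.5825,"rx":0,"ry":0.251,"rz":0,"gripper":1},{"dx":-0.497,"dy":0,"dz":0.5825,"rx":0,"ry":0.251,"rz":0,"gripper":1},{"dx":-0.497,"dy":0,"dz":0.5825,"rx":0,"ry":0.251,"rz":0,"gripper":1},{"dx":-0.497,"dy":0,"dz":0.5825,"rx":0,"ry":0.251,"rz":0,"gripper":1},{"dx":-0.497,"dy":0.09,"dz":0.5825,"rx":0,"ry":0.251,"rz":0,"gripper":1},{"dx":-0.497,"dy":0.09,"dz":0.5825,"rx":0,"ry":0.251,"rz":0,"gripper":1},{"dx":-0.497,"dy":0.09,"dz":0.5825,"rx":0,"ry":0.251,"rz":0,"gripper":1},{"dx":-0.497,"dy":0.09,"dz":0.5825,"rx":0,"ry":0.251,"rz":0,"gripper":1},{"dx":-0.497,"dy":0.09,"dz":0.5825,"rx":0,"ry":0.251,"rz":0,"gripper":1},{"dx":-0.497,"dy":0.09,"dz":0.5825,"rx":0,"ry":0.251,"rz":0,"gripper":1}]'
python3 - <<'E'
from cell import status, read_camera
import cv2,numpy as np
s=status.observe(); print({k:np.round(s[k],4).tolist() for k in ('time','qpos','tool_pos','tool_rot','contact_force')})
p,d=read_camera('wrist'); cv2.imwrite('pics/w1.png',p[:,:,::-1])
E
```

```text
time: 2.2
tool_pos: [0.5626, 0.1533, 0.1549]
tool_rot: [-1.569, -0.0, -1.507]
contact_force: [0.1, 0.8, 0.0]
opening: 0.0919
{'time': 2.2, 'qpos': [0.1348, 0.5267, 1.4866, -0.0003, 1.1267, 1.6421], 'tool_pos': [0.5626, 0.1533, 0.1549], 'tool_rot': [-1.5692, -0.0001, -1.5072], 'contact_force': [0.0507, 0.7635, 0.0468]}
```

View pics/w1.png

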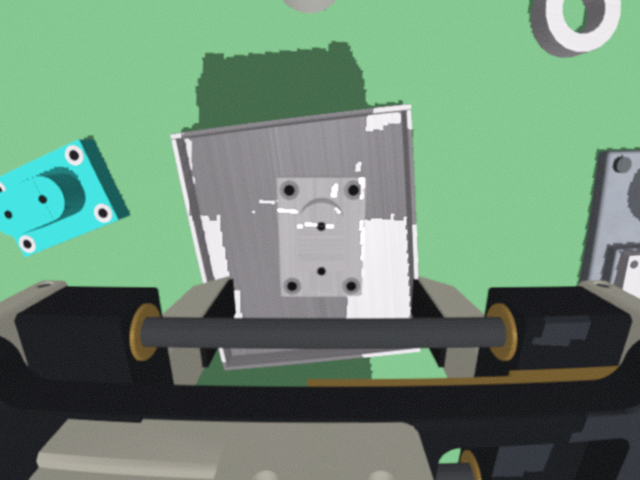

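The wrist view shows the cover between the fingers: flange screws at about (289,190), (353,190), (292,286), (351,286) and boss holes at (321,227), (321,271). I'll turn those into positions.

```bash
python3 - <<'E'
from h import *
from cell import status
s=status.observe(); po=(s['tool_pos'],s['tool_rot'])
P=plane('wrist',[[289,190],[353,190],[292,286],[351,286]],.024,po); print(P.round(4).tolist(),P.mean(0).round(4))
d=P[0]+P[1]-P[2]-P[3]; print(np.degrees(np.arctan2(d[1],d[0])))
Q=plane('wrist',[[321,227],[321,271]],.050,po); print(Q.round(4).tolist(),Q.mean(0).round(4))
print(np.degrees(s['tool_rot'][2])+90)
E
```

```text
[[0.6004, 0.1829, 0.024], [0.6036, 0.131, 0.024], [0.5163, 0.1773, 0.024], [0.5195, 0.1254, 0.024]] [0.5599 0.1541 0.024 ]
3.807743524317342
[[0.5774, 0.1553, 0.05], [0.542, 0.1531, 0.05]] [0.5597 0.1542 0.05  ]
3.639042790303165
```

```bash
python3 -m creep '[{"dx":-0.001,"dy":0.05,"dz":-0.0016,"rx":0,"ry":0,"rz":0,"gripper":1},{"dx":-0.001,"dy":0.09,"dz":-0.0016,"rx":0,"ry":0,"rz":0,"gripper":1},{"dx":-0.001,"dy":0.105,"dz":-0.0016,"rx":0,"ry":0,"rz":0,"gripper":1},{"dx":-0.001,"dy":0.11,"dz":-0.0016,"rx":0,"ry":0,"rz":0,"gripper":1},{"dx":-0.001,"dy":0.11,"dz":-0.0016,"rx":0,"ry":0,"rz":0,"gripper":0.35},{"dx":-0.001,"dy":0.11,"dz":-0.0016,"rx":0,"ry":0,"rz":0,"gripper":0.2},{"dx":-0.001,"dy":0.11,"dz":-0.0016,"rx":0,"ry":0,"rz":0,"gripper":0.2},{"dx":-0.001,"dy":0.11,"dz":-0.0016,"rx":0,"ry":0,"rz":0,"gripper":0.2},{"dx":-0.001,"dy":0.11,"dz":-0.0016,"rx":0,"ry":0,"rz":0,"gripper":0.2}]' 50
```

```text
time: 3.38
tool_pos: [0.5608, 0.1552, 0.0439]
tool_rot: [-1.571, -0.0, -1.506]
contact_force: [0.3, 1.0, -0.7]
opening: 0.0465
```

```bash
python3 -m creep '[{"dx":0,"dy":0,"dz":0,"rx":0,"ry":0,"rz":0,"gripper":0.2},{"dx":0,"dy":0,"dz":0,"rx":0,"ry":0,"rz":0,"gripper":0.2},{"dx":0,"dy":0,"dz":0,"rx":0,"ry":0,"rz":0,"gripper":0.2},{"dx":0,"dy":0,"dz":0,"rx":0,"ry":0,"rz":0,"gripper":0.2}]' 50
```

```text
time: 3.88
tool_pos: [0.5608, 0.1551, 0.0437]
tool_rot: [-1.571, -0.0, -1.506]
contact_force: [-0.1, -1.5, 1.7]
opening: 0.0355
```

```bash
python3 -m creep '[{"dx":0,"dy":-0.02,"dz":0,"rx":0,"ry":0,"rz":0,"gripper":0.2},{"dx":0,"dy":-0.06,"dz":0,"rx":0,"ry":0,"rz":0,"gripper":0.2},{"dx":0,"dy":-0.1,"dz":0,"rx":0,"ry":0,"rz":0,"gripper":0.2},{"dx":0,"dy":-0.1,"dz":0,"rx":0,"ry":0,"rz":0,"gripper":0.2},{"dx":0,"dy":-0.1,"dz":0,"rx":0,"ry":0,"rz":0,"gripper":0.2}]' 50
python3 - <<'E'
from cell import status, read_camera
import cv2,numpy as np
s=status.observe(); print({k:np.round(s[k],4).tolist() for k in ('time','tool_pos','tool_rot','contact_force','opening','torque')})
p,d=read_camera('wrist'); cv2.imwrite('pics/w2.png',p[:,:,::-1])
p,d=read_camera('top'); cv2.imwrite('pics/t2.png',p[:,:,::-1])
E
```

```text
time: 4.5
tool_pos: [0.5595, 0.155, 0.1417]
tool_rot: [-1.574, -0.0, -1.506]
contact_force: [-1.0, -0.2, -6.6]
opening: 0.0356
{'time': 4.5, 'tool_pos': [0.5595, 0.155, 0.1417], 'tool_rot': [-1.5744, -0.0003, -1.506], 'contact_force': [-0.9612, -0.1973, -6.5622], 'opening': 0.0356, 'torque': [0.0419, 0.0845, 0.0287]}
```

View pics/w2.png

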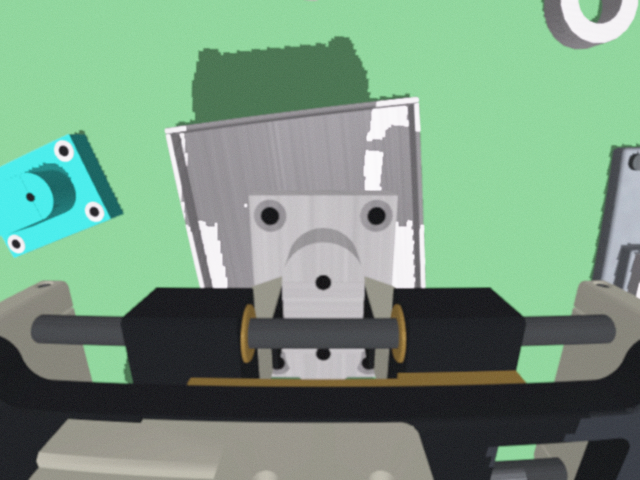

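View pics/t2.png

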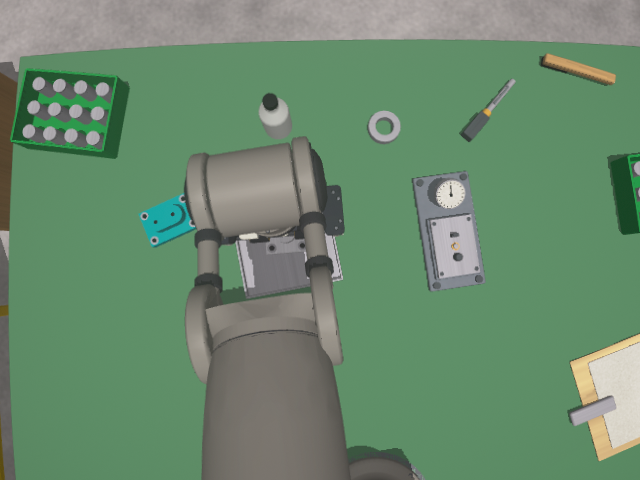

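```bash
cat >> h.py <<'E'
def toolplane(uv,y):
    c=get_calibration('wrist'); K=np.array([[c['fx'],0,c['cx']],[0,c['fy'],c['cy']],[0,0,1]])
    q=cv2.undistortPoints(np.array(uv,float).reshape(-1,1,2),K,c['D'])[:,0]; d=np.c_[q,np.ones(len(q))]@c['mount'][:3,:3].T; t=c['mount'][:3,3]
    return t+d*((y-t[1])/d[:,1])[:,None]
E
python3 - <<'E'
from h import *
p=cv2.imread('pics/w2.png'); g=cv2.cvtColor(p,cv2.COLOR_BGR2GRAY)
def cen(u,v,r=14,th=70):
    w=(g[v-r:v+r+1,u-r:u+r+1]<th); n,l,st,c=cv2.connectedComponentsWithStats(w.astype(np.uint8)); k=l[r,r]; return [u-r+c[k][0],v-r+c[k][1]],st[k][4]
S=[cen(270,216),cen(376,216)];B=[cen(323,282,11),cen(323,354,9)]; print(S,B)
print(toolplane([a for a,_ in S],.0199).round(4).tolist(), toolplane([a for a,_ in B],-.0061).round(4).tolist())
E
```

```text
[([np.float64(269.5475113122172), np.float64(215.5656108597285)], np.int32(221)), ([np.float64(376.11210762331837), np.float64(215.62331838565024)], np.int32(223))] [([np.float64(322.8150684931507), np.float64(282.0)], np.int32(146)), ([np.float64(322.8263888888889), np.float64(352.3263888888889)], np.int32(144))]
[[-0.0258, 0.0199, 0.0412], [0.0265, 0.0199, 0.0411]] [[0.0003, -0.0061, 0.0171], [0.0003, -0.0061, -0.0185]]
```

```bash
python3 -m creep '[{"dx":0.04,"dy":0,"dz":-0.017,"rx":0,"ry":-0.01,"rz":0,"gripper":0.2},{"dx":0.09,"dy":0,"dz":-0.038,"rx":0,"ry":-0.02,"rz":0,"gripper":0.2},{"dx":0.14,"dy":0,"dz":-0.059,"rx":0,"ry":-0.03,"rz":0,"gripper":0.2},{"dx":0.19,"dy":0,"dz":-0.08,"rx":0,"ry":-0.04,"rz":0,"gripper":0.2},{"dx":0.24,"dy":0,"dz":-0.101,"rx":0,"ry":-0.05,"rz":0,"gripper":0.2},{"dx":0.285,"dy":0,"dz":-0.12,"rx":0,"ry":-0.059,"rz":0,"gripper":0.2},{"dx":0.31,"dy":0,"dz":-0.13,"rx":0,"ry":-0.059,"rz":0,"gripper":0.2},{"dx":0.316,"dy":0,"dz":-0.133,"rx":0,"ry":-0.059,"rz":0,"gripper":0.2},{"dx":0.316,"dy":0,"dz":-0.133,"rx":0,"ry":-0.059,"rz":0,"gripper":0.2},{"dx":0.316,"dy":0,"dz":-0.133,"rx":0,"ry":-0.059,"rz":0,"gripper":0.2},{"dx":0.316,"dy":0,"dz":-0.133,"rx":0,"ry":-0.059,"rz":0,"gripper":0.2}]' 50
python3 - <<'E'
from cell import status, read_camera
import cv2,numpy as np
s=status.observe(); print({k:np.round(s[k],4).tolist() for k in ('time','tool_pos','tool_rot','contact_force','opening','torque')})
p,d=read_camera('wrist'); cv2.imwrite('pics/w3.png',p[:,:,::-1])
E
```

```text
time: 5.98
tool_pos: [0.4487, -0.1679, 0.1436]
tool_rot: [-1.571, 0.0, -1.446]
contact_force: [-0.1, -0.7, -5.8]
opening: 0.0354
{'time': 5.975, 'tool_pos': [0.4487, -0.1679, 0.1436], 'tool_rot': [-1.571, 0.0002, -1.4456], 'contact_force': [-0.0796, -0.7069, -5.8451], 'opening': 0.0354, 'torque': [0.017, -0.0299, -0.0028]}
```

View pics/w3.png

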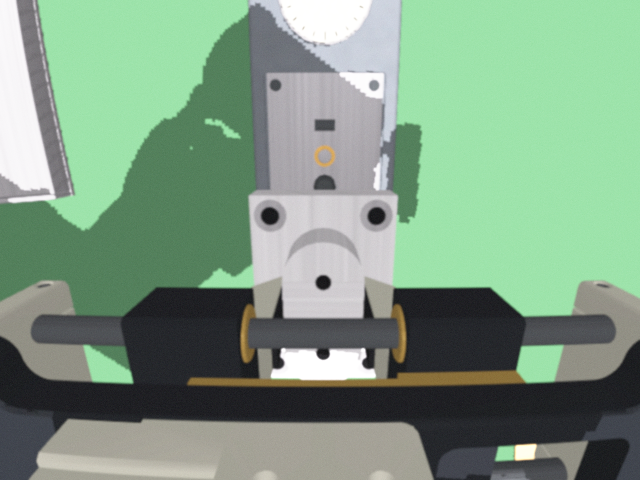

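The wrist view now shows the cover still square in the jaws with its screws at (270,216), (376,216). Ahead of it are the plate screws (275,85), (374,85), the flat pin (325,125) and the plunger ring (324,156). I'll refine those.

```bash
python3 - <<'E'
from h import *
p=cv2.imread('pics/w3.png'); g=cv2.cvtColor(p,cv2.COLOR_BGR2GRAY)
cv2.imwrite('pics/z3.png',cv2.resize(p[65:200,255:395],(700,560+115),interpolation=cv2.INTER_CUBIC)[:600])
def cen(u,v,r,th):
    w=(g[v-r:v+r+1,u-r:u+r+1]<th); n,l,st,c=cv2.connectedComponentsWithStats(w.astype(np.uint8)); k=l[r,r]; return [u-r+c[k][0],v-r+c[k][1]],st[k]
for a in((275,85,8,95),(374,85,8,105),(325,125,13,80)): print(cen(*a))
hsv=cv2.cvtColor(p,cv2.COLOR_BGR2HSV); m=cv2.inRange(hsv,(10,100,80),(30,255,255)); m[:140]=0;m[175:]=0;m[:,:300]=0;m[:,350:]=0
y,x=np.nonzero(m); print('ring',x.min(),x.max(),y.min(),y.max(),x.mean(),y.mean())
E
```

```text
([np.float64(275.0), np.float64(84.61842105263158)], array([ 4,  3,  9, 10, 76], dtype=int32))
([np.float64(374.0), np.float64(85.0)], array([  0,   0,  17,  17, 289], dtype=int32))
([np.float64(324.35915492957747), np.float64(124.71126760563381)], array([  4,   9,  18,   9, 142], dtype=int32))
ring 315 334 146 166 324.0759493670886 155.373417721519
```

View pics/z3.png

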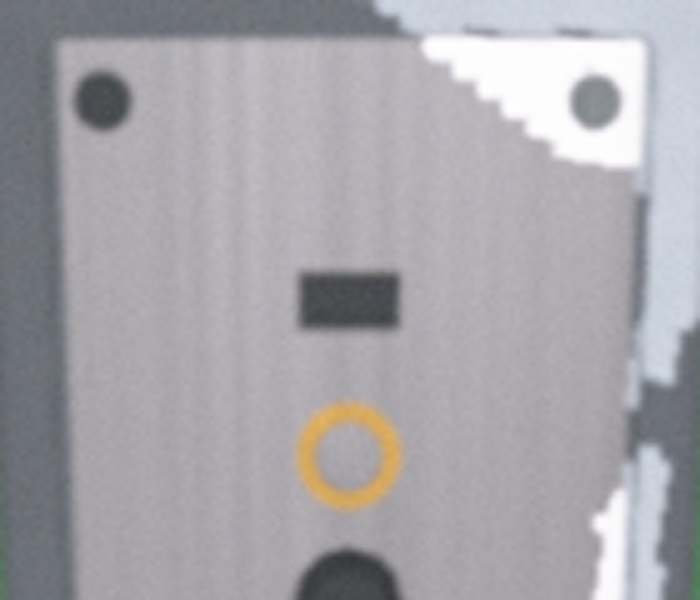

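```bash
python3 - <<'E'
from h import *
po=([0.4487,-0.1679,0.1436],[-1.571,0.0002,-1.4456])
A=plane('wrist',[[275,84.6],[373.6,84.8]],.036,po);P=plane('wrist',[[324.4,124.7]],.048,po);Q=plane('wrist',[[324.4,155.8]],.036,po)
Rm=R.from_euler('xyz',po[1]).as_matrix()
loc=lambda X:((X-np.array(po[0]))@Rm).round(4).tolist()
d=A[0]-A[1]; print('yaw',np.degrees(np.arctan2(-d[0],d[1])),'tool',np.degrees(po[1][2])+90)
for X in(A,A.mean(0),P,Q): print(X.round(4).tolist(),loc(X))
E
```

```text
yaw 7.036205203671505 tool 7.173221135888198
[[0.5591, -0.1211, 0.036], [0.5674, -0.1887, 0.036]] [[-0.0326, 0.1076, 0.1154], [0.0355, 0.1076, 0.1152]]
[0.5632, -0.1549, 0.036] [0.0014, 0.1076, 0.1153]
[[0.5361, -0.1583, 0.048]] [[0.0014, 0.0956, 0.0879]]
[[0.5154, -0.161, 0.036]] [[0.0015, 0.1076, 0.067]]
```

```bash
python3 -m creep '[{"dx":0.0012,"dy":0,"dz":0.035,"rx":0,"ry":0.001,"rz":0,"gripper":0.2},{"dx":0.0012,"dy":0,"dz":0.06,"rx":0,"ry":0.001,"rz":0,"gripper":0.2},{"dx":0.0012,"dy":0.01,"dz":0.068,"rx":0,"ry":0.001,"rz":0,"gripper":0.2},{"dx":0.0012,"dy":0.03,"dz":0.068,"rx":0,"ry":0.001,"rz":0,"gripper":0.2},{"dx":0.0012,"dy":0.043,"dz":0.068,"rx":0,"ry":0.001,"rz":0,"gripper":0.2},{"dx":0.0012,"dy":0.046,"dz":0.068,"rx":0,"ry":0.001,"rz":0,"gripper":0.2},{"dx":0.0012,"dy":0.046,"dz":0.068,"rx":0,"ry":0.001,"rz":0,"gripper":0.2},{"dx":0.0012,"dy":0.046,"dz":0.068,"rx":0,"ry":0.001,"rz":0,"gripper":0.2}]' 50
python3 - <<'E'
from cell import status, read_camera
import cv2,numpy as np
s=status.observe(); print({k:np.round(s[k],4).tolist() for k in ('time','tool_pos','tool_rot','contact_force','opening','torque')})
p,d=read_camera('wrist'); cv2.imwrite('pics/w4.png',p[:,:,::-1])
p,d=read_camera('scene'); cv2.imwrite('pics/s4.png',cv2.resize(p[200:380,100:340,::-1],(800,600),interpolation=cv2.INTER_CUBIC))
E
```

```text
time: 7.02
tool_pos: [0.5165, -0.1618, 0.0984]
tool_rot: [-1.57, -0.001, -1.448]
contact_force: [0.0, -0.9, -5.0]
opening: 0.0354
{'time': 7.025, 'tool_pos': [0.5165, -0.1618, 0.0984], 'tool_rot': [-1.5697, -0.0008, -1.4481], 'contact_force': [0.0279, -0.9145, -4.9908], 'opening': 0.0354, 'torque': [0.0146, -0.0524, -0.0048]}
```

View pics/w4.png

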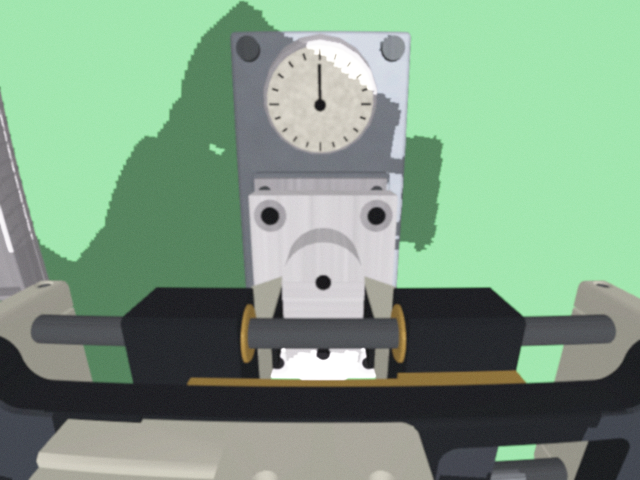

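View pics/s4.png

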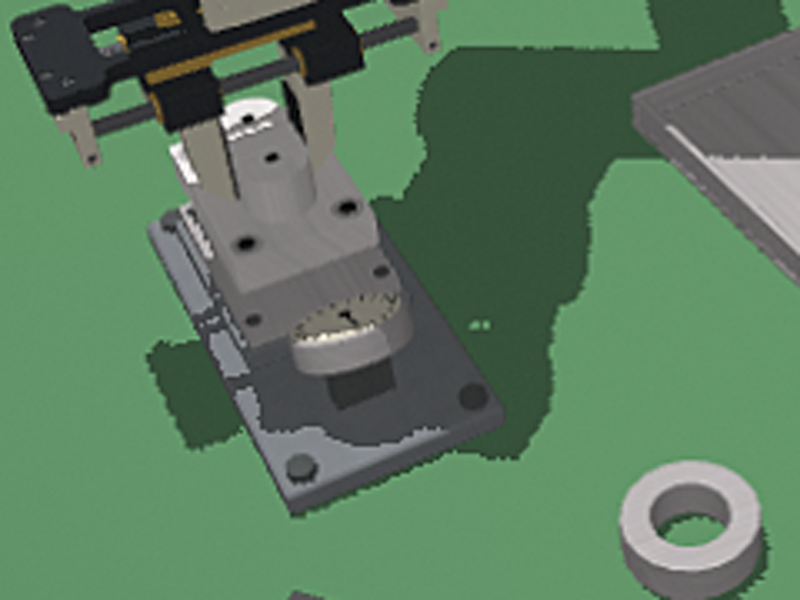

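```bash
python3 - <<'E'
from h import *
p=cv2.imread('pics/w4.png'); cv2.imwrite('pics/z4.png',cv2.resize(p[165:225,235:415],(800,267),interpolation=cv2.INTER_CUBIC))
from cell import status
print([np.round(status.observe()['tool_pos'],5).tolist() for _ in range(3)])
E
```

```text
[[0.51641, -0.16176, 0.09832], [0.51641, -0.16176, 0.09832], [0.51641, -0.16176, 0.09832]]
```

View pics/z4.png

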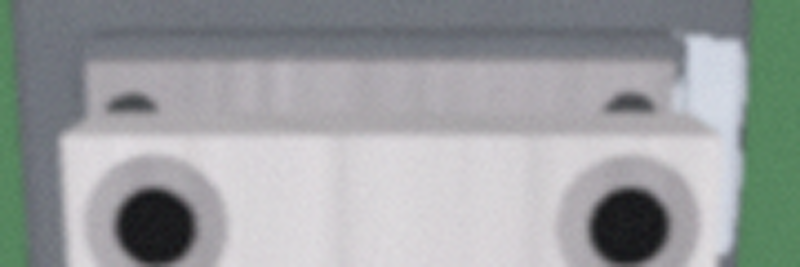

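```bash
python3 - <<'E'
from h import *
print(toolplane([[254.0,178.2],[386.7,178.2],[264.3,190],[376.4,190]],.0984-.036).round(4).tolist())
print(toolplane([[269.4,215.6],[376.1,215.6]],.0199).round(4).tolist())
E
```

```text
[[-0.0411, 0.0624, 0.0554], [0.0388, 0.0624, 0.0553], [-0.0352, 0.0624, 0.0482], [0.0329, 0.0624, 0.0482]]
[[-0.0259, 0.0199, 0.0412], [0.0265, 0.0199, 0.0411]]
```

```bash
python3 -m creep '[{"dx":-0.0014,"dy":0.001,"dz":0.0002,"rx":0,"ry":0,"rz":0,"gripper":0.2},{"dx":-0.0014,"dy":0.003,"dz":0.0002,"rx":0,"ry":0,"rz":0,"gripper":0.2},{"dx":-0.0014,"dy":0.005,"dz":0.0002,"rx":0,"ry":0,"rz":0,"gripper":0.2},{"dx":-0.0014,"dy":0.0065,"dz":0.0002,"rx":0,"ry":0,"rz":0,"gripper":0.2},{"dx":-0.0014,"dy":0.008,"dz":0.0002,"rx":0,"ry":0,"rz":0,"gripper":0.2},{"dx":-0.0014,"dy":0.009,"dz":0.0002,"rx":0,"ry":0,"rz":0,"gripper":0.2},{"dx":-0.0014,"dy":0.009,"dz":0.0002,"rx":0,"ry":0,"rz":0,"gripper":0.2}]' 50
```

```text
time: 8.0
tool_pos: [0.5161, -0.1602, 0.0886]
tool_rot: [-1.571, 0.0, -1.448]
contact_force: [-0.4, 1.2, -5.4]
opening: 0.0353
```

```bash
python3 -m creep '[{"dx":0,"dy":0.001,"dz":0,"rx":0,"ry":0,"rz":0,"gripper":0.2},{"dx":0,"dy":0.002,"dz":0,"rx":0,"ry":0,"rz":0,"gripper":0.2},{"dx":0,"dy":0.003,"dz":0,"rx":0,"ry":0,"rz":0,"gripper":0.2},{"dx":0,"dy":0.003,"dz":0,"rx":0,"ry":0,"rz":0,"gripper":0.2}]' 50
```

```text
time: 8.5
tool_pos: [0.5161, -0.1601, 0.0856]
tool_rot: [-1.571, 0.0, -1.448]
contact_force: [-0.2, 1.2, -5.4]
opening: 0.0352
```

```bash
python3 -m creep '[{"dx":0,"dy":0.001,"dz":0,"rx":0,"ry":0,"rz":0,"gripper":0.2},{"dx":0,"dy":0.002,"dz":0,"rx":0,"ry":0,"rz":0,"gripper":0.2},{"dx":0,"dy":0.003,"dz":0,"rx":0,"ry":0,"rz":0,"gripper":0.2},{"dx":0,"dy":0.004,"dz":0,"rx":0,"ry":0,"rz":0,"gripper":0.2},{"dx":0,"dy":0.005,"dz":0,"rx":0,"ry":0,"rz":0,"gripper":0.2},{"dx":0,"dy":0.005,"dz":0,"rx":0,"ry":0,"rz":0,"gripper":0.2}]' 50
```

```text
time: 9.25
tool_pos: [0.5162, -0.1602, 0.0813]
tool_rot: [-1.57, -0.0, -1.448]
contact_force: [-1.8, 1.0, 2.1]
opening: 0.0352
```

```bash
python3 -m creep '[{"dx":0,"dy":0.001,"dz":0,"rx":0,"ry":0,"rz":0,"gripper":0.2},{"dx":0,"dy":0.002,"dz":0,"rx":0,"ry":0,"rz":0,"gripper":0.2},{"dx":0,"dy":0.003,"dz":0,"rx":0,"ry":0,"rz":0,"gripper":0.2},{"dx":0,"dy":0.004,"dz":0,"rx":0,"ry":0,"rz":0,"gripper":0.2},{"dx":0,"dy":0.0048,"dz":0,"rx":0,"ry":0,"rz":0,"gripper":0.2},{"dx":0,"dy":0.0048,"dz":0,"rx":0,"ry":0,"rz":0,"gripper":0.2}]' 50
```

```text
time: 10.0
tool_pos: [0.5163, -0.1602, 0.076]
tool_rot: [-1.571, -0.0, -1.448]
contact_force: [-3.1, 1.1, 5.4]
opening: 0.0356
```

```bash
python3 -m creep '[{"dx":0,"dy":0.0005,"dz":0,"rx":0,"ry":0,"rz":0,"gripper":0.2},{"dx":0,"dy":0.001,"dz":0,"rx":0,"ry":0,"rz":0,"gripper":0.2},{"dx":0,"dy":0.001,"dz":0,"rx":0,"ry":0,"rz":0,"gripper":0.2},{"dx":0,"dy":0.001,"dz":0,"rx":0,"ry":0,"rz":0,"gripper":0.2}]' 50
python3 - <<'E'
from cell import status, read_camera
import cv2,numpy as np
s=status.observe(); print({k:np.round(s[k],4).tolist() for k in ('time','tool_pos','tool_rot','contact_force','opening','torque')})
p,d=read_camera('wrist'); cv2.imwrite('pics/w5.png',p[:,:,::-1])
p,d=read_camera('scene'); cv2.imwrite('pics/s5.png',cv2.resize(p[200:380,100:340,::-1],(800,600),interpolation=cv2.INTER_CUBIC))
E
```

```text
time: 10.5
tool_pos: [0.5162, -0.1602, 0.0756]
tool_rot: [-1.57, -0.0, -1.448]
contact_force: [-4.2, 1.8, 10.5]
opening: 0.0358
{'time': 10.5, 'tool_pos': [0.5162, -0.1602, 0.0756], 'tool_rot': [-1.5704, -0.0004, -1.4479], 'contact_force': [-4.1899, 1.7656, 10.5427], 'opening': 0.0358, 'torque': [0.438, 0.7897, -0.0103]}
```

View pics/w5.png

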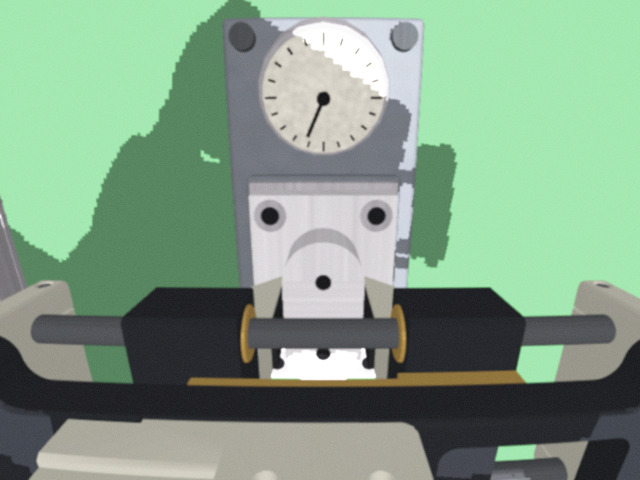

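View pics/s5.png

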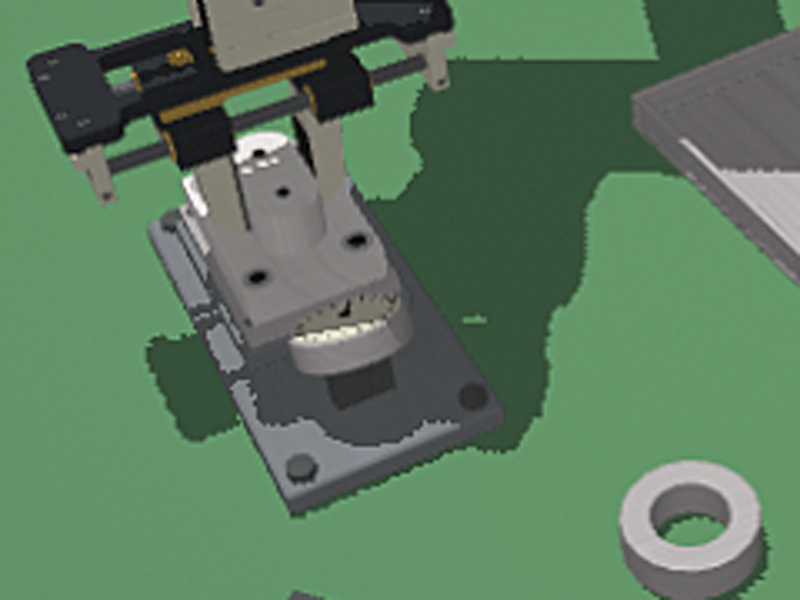

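The dial hand has swung from 12 o'clock (320,85) to about 7 o'clock, with its tip at (309,135). The cover is down to the plate edge, and the push has risen past the spring's own force. I'll press a little more to confirm a hard stop and relieve the −x side load.

```bash
python3 -m creep '[{"dx":0,"dy":0.0005,"dz":-0.0003,"rx":0,"ry":0,"rz":0,"gripper":0.2},{"dx":0,"dy":0.001,"dz":-0.0003,"rx":0,"ry":0,"rz":0,"gripper":0.2},{"dx":0,"dy":0.001,"dz":-0.0003,"rx":0,"ry":0,"rz":0,"gripper":0.2},{"dx":0,"dy":0.001,"dz":-0.0003,"rx":0,"ry":0,"rz":0,"gripper":0.2}]' 55
python3 - <<'E'
from cell import status, read_camera
import cv2,numpy as np
s=status.observe(); print({k:np.round(s[k],4).tolist() for k in ('time','tool_pos','tool_rot','contact_force','opening','torque')})
p,d=read_camera('wrist'); q=cv2.imread('pics/w5.png')
cv2.imwrite('pics/w6.png',p[:,:,::-1]);cv2.imwrite('pics/z6.png',cv2.hconcat([cv2.resize(a[10:230,220:430],(400,419),interpolation=cv2.INTER_CUBIC) for a in (q,np.ascontiguousarray(p[:,:,::-1]))]))
E
```

```text
time: 11.1
tool_pos: [0.5162, -0.1602, 0.0756]
tool_rot: [-1.569, -0.001, -1.448]
contact_force: [-7.4, 3.3, 18.2]
opening: 0.0358
{'time': 11.1, 'tool_pos': [0.5162, -0.1602, 0.0756], 'tool_rot': [-1.5694, -0.0008, -1.4479], 'contact_force': [-7.3719, 3.2778, 18.2213], 'opening': 0.0358, 'torque': [0.7351, 1.0928, 0.0123]}
```

View pics/z6.png

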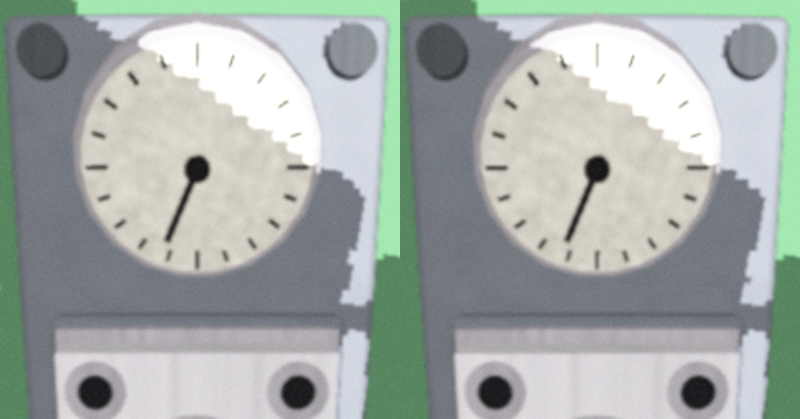

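```bash
python3 -m creep '[{"dx":0,"dy":0,"dz":0,"rx":0,"ry":0,"rz":0,"gripper":0.2},{"dx":0,"dy":0,"dz":0,"rx":0,"ry":0,"rz":0,"gripper":0.2},{"dx":0,"dy":0,"dz":0,"rx":0,"ry":0,"rz":0,"gripper":0.2},{"dx":0,"dy":0,"dz":0,"rx":0,"ry":0,"rz":0,"gripper":0.2}]'
python3 -c "
from cell import robot; print(robot.hand_in())"
```

```text
time: 11.65
tool_pos: [0.5162, -0.1602, 0.0756]
tool_rot: [-1.569, -0.001, -1.448]
contact_force: [-6.6, 3.2, 17.6]
opening: 0.0359
the job is handed in; nothing more can be done
None
```

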